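# Pack the door-hanging tray

## Robot

A 6-joint arm with a two-finger parallel gripper is mounted at the origin on a cart in front of the work surface, level with it; the furniture and walls round the work are solid. World frame = base frame: x ahead of the robot, y to its left, z up, the work surface at z = 0. Lengths are in m, angles in rad, forces in N, time in s.
With the tool pointing down it reaches from about 0.425 to 1.125 m from the base axis. Payload 14.9 kg.
Tool frame: the origin (TCP) lies at the very end of the fingers, on their centre line; the grasp point (between the pads) lies 19 mm behind it (manip.grasp_offset is the distance from the TCP to the grasp point, in m); z points along the fingers, y is the line along which they close (so a half turn about z gives the same grasp; the last joint's range is limited). The gripper opens to 91 mm and grips with 3 to 60 N. Pads are 32 mm wide; open, the fingers measure 118 mm over their backs; the gripper's body (76 mm by 178 mm) begins 60 mm behind the grasp point.
Start: joints at [-1.374, 0.379, 1.734, -0, 1.028, -0.033], TCP at [0.159, -0.682, 0.214] pointing down, gripper open.
Joint ranges: [-2.77, 2.77], [-0.74, 2.19], [0, 2.66], [-1.06, 4.2], [0.31, 2.87], [-3.08, 3.08]. Speed limits (rad/s): [1.89, 1.89, 2.39, 3.14, 3.14, 3.14].

## Interface

Orientations are given as a unit quaternion [x, y, z, w].
In Python, from workcell import status, optics, manip gives the robot as it stands.
- The arm moves only by the tool send_rows, never from a script. Its argument "targets" is one flat list of numbers, 7 for each row, row after row: the turn, a rotation vector about the tool's x, y, z scaled (see below), then the shift along the tool's x, y, z scaled (see below), then the opening, from 0 (shut) to 1 (fully open). In form: [rx, ry, rz, dx, dy, dz, hand, rx, ry, rz, dx, dy, dz, hand, ...]. A call has 1 to 20 rows; each row shifts and turns the commanded pose from where the row before left it, along the tool's axes as they then stand; what a row does not reach is not made up. The controller multiplies each number of a shift by 25 mm and each number of a turn by 120 degrees. A row lasts 1/10 s, in which the tool goes at most 50 mm and 8.59 degrees, less where a joint would pass 70% of its speed; a pose out of reach is approached as far as the arm can. A call with a number of a shift or a turn outside -1 to 1 is refused whole. A call with a gripper value outside its range is refused whole. The fingers move at their own pace and stop on an object; "newtons" is the grip in N (left out, the last holds). Time passes only in rows, so rows that do not move let the fingers close. It gives the time, the measured TCP pose, the force, the opening and the grip force at its end, in the units of the state.
- status.get_state(): the state, without advancing time (a new reading comes with each control period).
- optics.camera(name): name is "scene" or "side" or "wrist"; returns the picture (480x640x3 uint8, red, green, blue); there is no depth.
- optics.camera_info(name): a dict with "mtx" (3x3 intrinsics, pixels), "rvec" (rotation vector, rad) and "tvec" (3), from world to camera coordinates, as OpenCV has them; the wrist camera has in their place "hand_eye" (4x4, takes a point from camera to tool coordinates, whose origin is the TCP and whose axes are the flange's). Camera axes: x right, y down, z forward; pixel columns grow to the right and rows downward; lengths in m; the calibration is good to about 2 mm. A picture is of the moment at which its call begins: read the wrist's pose just before it. camera_info takes no time and is no camera call.
- manip.hand_in(): hands the job in; it is judged then, once.
The state is a dict: "t": time; "joint_pos": joint angles; "dq": joint speeds; "joint_torque": joint torques, N m; "tool_pos": TCP position; "tcp_rot": TCP orientation; "contact_force": force on the tool from outside, world axes, zero at the start; "ft_torque": the same for the moment, N m; "finger_gap": opening from 0.0 (shut) to 1.0 (fully open); "finger_force": force on a finger pad.
Only numpy, scipy, OpenCV 4.12 (cv2) and the standard library are available. Lean on these libraries where they do the work, as an engineer would, in place of code of your own. Each camera call takes 0.05 s, during which the arm holds its last target. There are 200 camera calls.

## Task

Pack the carrying tray for a door-hanging job: lay the narrow chisel, the short screwdriver, the tape measure and the block plane each in the insert whose recess is cut to its outline, pointing the way the recess shows and resting fully down on the felt; set them down, do not drop them. The wide chisel and the long screwdriver do not belong to this kit: leave them lying where they are.

Things in the scene. Friction and masses are not known exactly. Their poses are not given: they have to be found in the camera images.
- narrow_chisel_grip (a point): Narrow chisel, belongs in the tray: yellow handle 110 mm long, up to 30 mm wide, 26 mm high; steel blade only 12 mm wide; 221 mm long over all, 0.13 kg, lying on the bench. Point: in the handle, 13 mm above what it lies on, 40 mm from the tool's middle and 70 mm from the handle's end; grip here across x. z up, +y towards the handle's end, -y to the cutting edge.
- short_driver_grip (a point): Short screwdriver, belongs in the tray: red fluted handle 104 mm long, 31 mm thick; 189 mm long over all, 0.09 kg, lying on the bench. Point: on the handle's axis, 15.5 mm above what it lies on, 30 mm from the tool's middle and 64 mm from the handle's end; grip here across x. +y towards the handle's end, -y to the tip, x level across (z up).
- tape_grip (a point): Tape measure, belongs in the tray: yellow and black case 38 mm wide, 76 mm long, 66 mm high, upright, with a tongue and end hook (18 mm wide) sticking out low at one end; 97 mm long over all, 0.24 kg. Point: middle of the case, 33 mm above what it stands on, 58 mm from the hook's end; grip the case across x. z up, -y towards the hook.
- plane_grip (a point): Block plane, belongs in the tray: steel sole 165 x 52 mm, side cheeks 52 mm over the outside and 32 mm high, the parts above narrower and up to 70 mm high; 0.78 kg, standing on its sole. Point: over the middle of the sole, 16 mm above what it stands on, half-way up the cheeks; grip both cheeks across x. z up, y along the sole, -y towards the round wooden knob.
- wide_chisel_grip (a point): Wide chisel, look-alike that does not belong in the tray: yellow handle and length like the narrow one's, but the blade is 24 mm wide. Point: in the handle, 13 mm up, 40 mm from the tool's middle. z up, +y towards the handle's end.
- long_driver_grip (a point): Long screwdriver, look-alike that does not belong in the tray: blue fluted handle as thick as the short one's, 214 mm long over all, too long for the recess. Point: on the handle's axis, 15.5 mm up, 43 mm from the tool's middle. +y towards the handle's end.
- chisel_seat (a point): Tray insert, 77 x 250 mm, for the narrow chisel: a recess in pale wood (top 22 mm above the bench, as the tray's rims), down to grey felt at 12 mm, 237 mm long, 46 wide for the handle, 28 for the blade; a finger channel (56 mm, felt level) crosses it here. Point: where the tool's point comes when centred, 40 mm from its middle to +y, 13 mm over the felt. z up, +y along it, to the handle end; chisel's +y this way.
- driver_seat (a point): Tray insert, 77 x 250 mm, for the short screwdriver: a recess in pale wood (top 22 mm above the bench, as the tray's rims), down to grey felt at 12 mm, 204 mm long, 47 wide for the handle, 24 for the shaft, a 24 mm high stop beyond the tip; a finger channel (56 mm, felt level) crosses it here. Point: where the tool's point comes when centred, 40 mm from its middle to +y, 15.5 mm over the felt. z up, +y along it, to the handle end; driver's +y this way.
- tape_seat (a point): Tray insert, 77 x 250 mm, for the tape measure: a recess in pale wood (top 22 mm above the bench, as the tray's rims), down to grey felt at 12 mm, 114 mm long, 54 wide, 34 at the hook (hinges lie in a 2nd pocket); a finger channel (56 mm, felt level) crosses it here. Point: where the tool's point comes when centred, 40 mm from its middle to +y, 33 mm over the felt. z up, +y along it, tape's +y this way, hook opposite.
- plane_seat (a point): Tray insert, 77 x 250 mm, for the block plane: a recess in pale wood (top 22 mm above the bench, as the tray's rims), down to grey felt at 12 mm, a 180 x 68 mm rectangle; a finger channel (56 mm, felt level) crosses it here. Point: where the tool's point comes when centred, 28 mm from its middle to +y, 16 mm over the felt. z up, +y along it, plane's y along it, either way.

How it is judged:
At the end, for the whole second after the job is handed in: Each of the four tools lies released and at rest in its recess: within 14 mm of its place from above, -6 to +4 mm in height, long axis within 0.22 rad and level within 0.035 rad, tape and plane upright (0.08 rad). Wide chisel and long screwdriver moved less than 30 mm (horizontal distance between narrow_chisel_grip and chisel_seat below 0.014 m and z of narrow_chisel_grip in the frame of chisel_seat between -0.006 and 0.004 m and angle between the y axis of narrow_chisel_grip and the y axis of chisel_seat, either way round below 0.22 rad and angle between narrow_chisel_grip's own y axis and vertical between 1.536 and 1.606 rad and linear speed of each of narrow_chisel, short_driver, tape, plane below 0.02 m/s and horizontal distance between short_driver_grip and driver_seat below 0.014 m and z of short_driver_grip in the frame of driver_seat between -0.006 and 0.004 m and angle between the y axis of short_driver_grip and the y axis of driver_seat, either way round below 0.22 rad and angle between short_driver_grip's own y axis and vertical between 1.536 and 1.606 rad and horizontal distance between tape_grip and tape_seat below 0.014 m and z of tape_grip in the frame of tape_seat between -0.006 and 0.004 m and angle between the y axis of tape_grip and the y axis of tape_seat, either way round below 0.22 rad and angle between tape_grip's own y axis and vertical between 1.536 and 1.606 rad and angle between each of tape_grip, plane_grip's own z axis and vertical below 0.08 rad and horizontal distance between plane_grip and plane_seat below 0.014 m and z of plane_grip in the frame of plane_seat between -0.006 and 0.004 m and angle between the y axis of plane_grip and the y axis of plane_seat, either way round below 0.22 rad and angle between plane_grip's own y axis and vertical between 1.536 and 1.606 rad and distance of each of wide_chisel_grip, long_driver_grip from where it was at the start of the episode below 0.03 m); the robot touches nothing.
It fails at once if the narrow chisel is dropped (linear speed of narrow_chisel above 0.7 m/s and contact force between the fingers and narrow_chisel below 0.1 N).
It fails at once if the short screwdriver is dropped (linear speed of short_driver above 0.7 m/s and contact force between the fingers and short_driver below 0.1 N).
It fails at once if the tape measure is dropped (linear speed of tape above 0.7 m/s and contact force between the fingers and tape below 0.1 N).
It fails at once if the block plane is dropped (linear speed of plane above 0.7 m/s and contact force between the fingers and plane below 0.1 N).
It also fails if it takes over 106 s, if anything falls off the work surface, if the arm or the gripper's body presses on something with over 40 N, if the wrist force passes 120 N, or if a joint passes its speed limit or range.

## Working session

There is one attempt and no reset: what is moved stays moved. The work goes in short steps, Python scripts to look and compute and a tool call to move; the robot and the scene stay as the last step left them, time stands still between calls to the robot, and variables do not carry over. Pictures are saved under pics/ and viewed, at most 14 in all, crops included, and the job is handed in when it is done.

Besides the shell and the picture viewer there is one more tool, called after "Call:" as name(argument=value, ...), one argument or row to a line, values as JSON. send_rows: Moves the arm, as the interface text tells. Its arguments: {"type":"object","properties":{"targets":{"type":"array"},"newtons":{"type":"number"}},"required":["targets"]}

```bash
mkdir -p pics; python3 - <<'E'
from workcell import status, optics, manip
import cv2
print(status.get_state(), manip.grasp_offset)
for n in ["scene","side","wrist"]:
    cv2.imwrite(f"pics/{n}0.png", optics.camera(n)[:,:,::-1]); print(n, optics.camera_info(n))
E
```

```text
{'t': 0.0, 'joint_pos': array([-1.37426479e+00,  3.79421425e-01,  1.73478896e+00, -1.27240167e-05,
        1.02849591e+00, -3.32818949e-02]), 'dq': array([-1.10397438e-03,  4.68218127e-04, -1.12654160e-03,  7.82303163e-05,
       -1.53957307e-03,  1.11361212e-03]), 'joint_torque': array([-4.84036573e-03, -7.63739204e+01, -4.34374952e+01,  6.48591039e-02,
        4.23590757e-02, -8.03045054e-05]), 'tool_pos': array([ 0.15938224, -0.68119948,  0.21327521]), 'tcp_rot': array([ 9.93404953e-01,  1.14657267e-01, -5.08293264e-05, -5.54524406e-04]), 'contact_force': array([ 0.17213125, -0.55242589,  0.80451073]), 'ft_torque': array([-0.03787582, -0.01292676,  0.00988083]), 'finger_force': 0.0, 'finger_gap': 0.99892197953631} 0.0188
scene {'mtx': array([[557.11398697,   0.        , 310.61703981],
       [  0.        , 557.11398697, 240.96246277],
       [  0.        ,   0.        ,   1.        ]]), 'rvec': array([ 0.78235415, -2.23494007,  1.41653197]), 'tvec': array([0.41444512, 0.21217752, 0.92617545])}
side {'mtx': array([[487.43696676,   0.        , 326.18822775],
       [  0.        , 487.43696676, 243.612439  ],
       [  0.        ,   0.        ,   1.        ]]), 'rvec': array([ 0.08564906, -2.76601146,  1.46250908]), 'tvec': array([0.53415943, 0.07515409, 1.05212414])}
wrist {'mtx': array([[392.83741502,   0.        , 314.96071718],
       [  0.        , 392.83741502, 239.65890351],
       [  0.        ,   0.        ,   1.        ]]), 'hand_eye': array([[-3.11074006e-04, -9.68094623e-01, -2.50584725e-01,
         7.11494525e-02],
       [ 9.99999608e-01, -5.08897424e-04,  7.24653012e-04,
        -5.06279151e-04],
       [-8.29054605e-04, -2.50584401e-01,  9.68094402e-01,
        -1.70813204e-01],
       [ 0.00000000e+00,  0.00000000e+00,  0.00000000e+00,
         1.00000000e+00]])}
```

View pics/scene0.png

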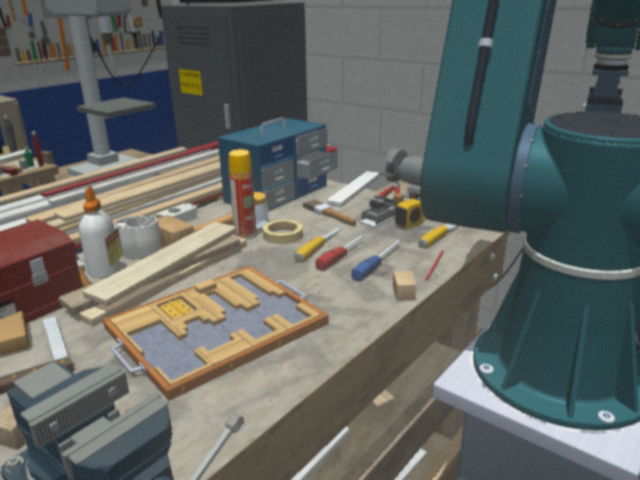

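View pics/side0.png

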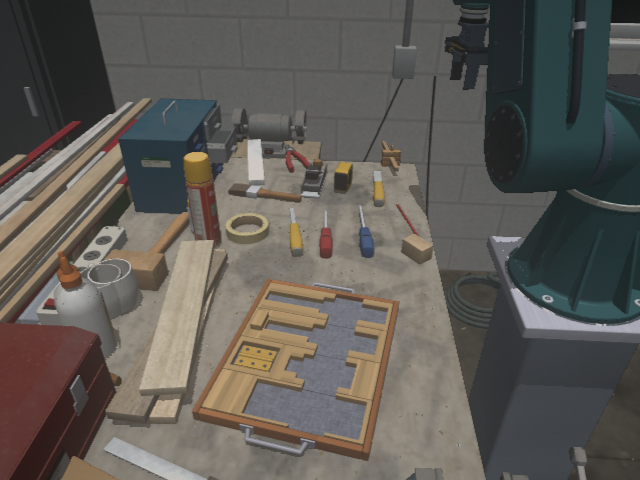

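Side view: tray at about (300,365), chisels at (296,232) and (379,188), red driver (326,235), blue driver (365,232), plane (314,180), tape (343,176). Next I'll enlarge the tools and the tray.

```bash
cat > h.py <<'E'
import numpy as np, cv2
from workcell import status, optics, manip
from scipy.spatial.transform import Rotation as R
def ray(name,uv,z,st=None):
    i=optics.camera_info(name); uv=np.atleast_2d(np.float64(uv))
    d=np.c_[uv,np.ones(len(uv))]@np.linalg.inv(i["mtx"]).T
    if name=="wrist":
        Rt=R.from_quat(st["tcp_rot"]).as_matrix(); H=i["hand_eye"]
        Rc=Rt@H[:3,:3]; c=Rt@H[:3,3]+st["tool_pos"]
    else:
        Rc=cv2.Rodrigues(i["rvec"])[0].T; c=-Rc@i["tvec"]
    d=d@Rc.T
    return c+d*((np.asarray(z)-c[2])/d[:,2])[:,None]
E
python3 - <<'E'
import cv2
im=cv2.imread("pics/side0.png")
cv2.imwrite("pics/a.png",cv2.resize(im[150:270,230:430],None,fx=4,fy=4,interpolation=2))
cv2.imwrite("pics/b.png",cv2.resize(im[270:460,190:410],None,fx=3,fy=3,interpolation=2))
E
```

```text
(no output)
```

View pics/a.png

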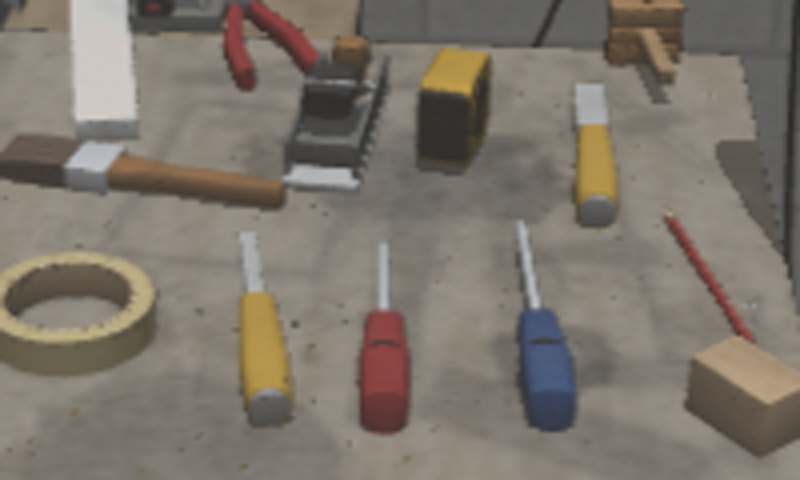

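View pics/b.png

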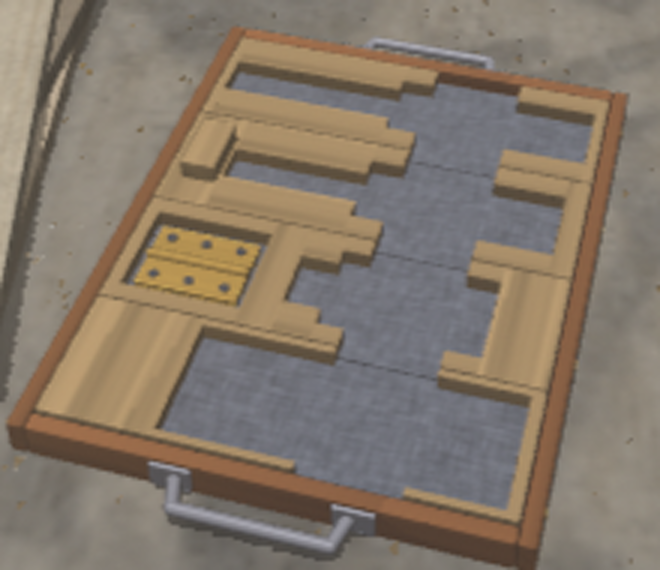

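Left yellow chisel is the narrow one (blade about 0.4 of the handle's width); the right one is wide. The inserts run, far to near, chisel, driver, tape, plane, with handle ends to the image right.

```bash
python3 - <<'E'
from h import *
np.set_printoptions(precision=4,suppress=True)
T=lambda p:np.array(p)/3+[190,270]; B=lambda p:np.array(p)/4+[230,150]
c=ray("side",T([(243,40),(610,100),(520,520),(38,412)]),.022)
print("tray",c, [np.linalg.norm(c[i]-c[(i+1)%4]) for i in range(4)])
for n,p,z in [("nch",[(248,234),(270,407)],[.004,.013]),("red",[(384,243),(385,410)],[.0155]*2),("blue",[(520,223),(550,408)],[.0155]*2),("wide",[(590,86),(597,208)],[.004,.013]),("plane sole edge",[(288,184),(357,186)],[.0,.0]),("tape",[(420,160),(465,168),(490,125)],[0,0,0])]:
    r=ray("side",B(p),z); print(n,r[:,:2].tolist(),np.linalg.norm(r[0]-r[1]))
E
```

```text
tray [[0.6424 0.0909 0.022 ]
 [0.398  0.1346 0.022 ]
 [0.4587 0.4394 0.022 ]
 [0.7018 0.3943 0.022 ]] [np.float64(0.2483020779550007), np.float64(0.31074324464359493), np.float64(0.24717458585379726), np.float64(0.3090528443376176)]
nch [[0.6375107171531808, -0.24230128232400616], [0.601751293724185, -0.03606751195336233]] 0.20950442574147607
red [[0.5474692820523147, -0.21827809799822895], [0.536954323597853, -0.034507028093403]] 0.18407164497896866
blue [[0.460720555266024, -0.25089995917698527], [0.4446100419628483, -0.0434347756643948]] 0.20808976670851606
wide [[0.4068444341507104, -0.481745268414825], [0.4095851942635447, -0.27933572014682373]] 0.20262807553755338
plane sole edge [[0.6186526595769681, -0.3189914636851122], [0.5712861966998575, -0.3200263170080634]] 0.04737776616609025
tape [[0.5296589874204991, -0.3613144957921669], [0.497869526827975, -0.3520970436395644], [0.48104836199439294, -0.4192786012166859]] 0.03309881008358399
```

View pics/wrist0.png

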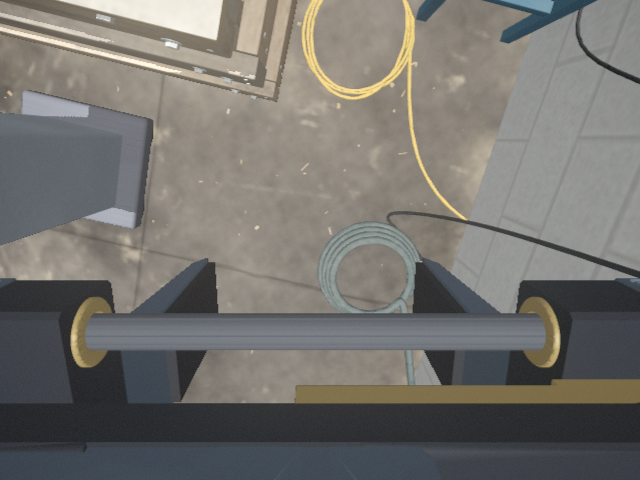

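Call:
send_rows(
  targets=[0, 0, 0, 0.91, -0.366, -0.174, 1, 0, 0, 0, 0.91, -0.366, -0.174, 1, 0, 0, 0, 0.91, -0.366, -0.174, 1, 0, 0, 0, 0.91, -0.366, -0.174, 1, 0, 0, 0, 0.91, -0.366, -0.174, 1, 0, 0, 0, 0.91, -0.366, -0.174, 1, 0, 0, 0, 0.91, -0.366, -0.174, 1, 0, 0, 0, 0.91, -0.366, -0.174, 1, 0, 0, 0, 0.91, -0.366, -0.174, 1, 0, 0, 0, 0.91, -0.366, -0.174, 1, 0, 0, 0, 0.91, -0.366, -0.174, 1, 0, 0, 0, 0.91, -0.366, -0.174, 1, 0, 0, 0, 0.91, -0.366, -0.174, 1, 0, 0, 0, 0.91, -0.366, -0.174, 1, 0, 0, 0, 0.91, -0.366, -0.174, 1, 0, 0, 0, 0.91, -0.366, -0.174, 1, 0, 0, 0, 0.91, -0.366, -0.174, 1, 0, 0, 0, 0.91, -0.366, -0.174, 1, 0, 0, 0, 0.91, -0.366, -0.174, 1, 0, 0, 0, 0.91, -0.366, -0.174, 1],
)

```text
t: 2.15
tool_pos: [0.5615, -0.399, 0.3009]
tcp_rot: [0.993, 0.115, -0.0, -0.0]
contact_force: [-0.5, -0.4, 0.5]
finger_gap: 1.0
finger_force: 0.0
```

Call:
send_rows(
  targets=[0, 0, -0.071, 0, 0, 0, 1, 0, 0, -0.071, 0, 0, 0, 1, 0, 0, -0.071, 0, 0, 0, 1, 0, 0, -0.071, 0, 0, 0, 1, 0, 0, -0.071, 0, 0, 0, 1, 0, 0, -0.071, 0, 0, 0, 1, 0, 0, -0.071, 0, 0, 0, 1, 0, 0, -0.071, 0, 0, 0, 1, 0, 0, -0.071, 0, 0, 0, 1, 0, 0, 0, 0, 0, 0, 1],
)

```text
t: 3.15
tool_pos: [0.5607, -0.3997, 0.3006]
tcp_rot: [0.707, 0.707, -0.0, -0.0]
contact_force: [-0.3, 0.6, -0.1]
finger_gap: 1.0
finger_force: 0.0
```

```bash
cat >> h.py <<'E'
def look(n):
    st=status.get_state(); im=optics.camera("wrist")[:,:,::-1]; cv2.imwrite(f"pics/{n}.png",im)
    np.save(f"pics/{n}.npy",np.r_[st["tool_pos"],st["tcp_rot"]]); return st,im
def old(n):
    a=np.load(f"pics/{n}.npy"); return dict(tool_pos=a[:3],tcp_rot=a[3:])
def go(x,y,z,yaw,st=None):
    "remaining move to the TCP pose (tool pointing down), in tool axes and row units"
    st=st or status.get_state(); M=R.from_quat(st["tcp_rot"])
    G=R.from_matrix(np.c_[[np.cos(yaw),np.sin(yaw),0],[np.sin(yaw),-np.cos(yaw),0],[0,0,-1]])
    d=np.array([x,y,z])-st["tool_pos"]
    print("t %.1f"%status.get_state()["t"],"at",st["tool_pos"].round(4),"turn units",np.round((M.inv()*G).as_rotvec()/np.radians(120),3),"shift before turn",np.round(M.inv().apply(d)/.025,2),"after turn",np.round(G.inv().apply(d)/.025,2))
E
python3 - <<'E'
from h import *
st,_=look("w1"); print(st["t"],st["tool_pos"],st["tcp_rot"],st["joint_pos"],st["contact_force"])
E
```

```text
3.15 [ 0.56066534 -0.39968922  0.30063853] [ 7.07152305e-01  7.07061206e-01 -3.60647750e-05 -2.58128483e-04] [-6.53165067e-01  2.77364750e-01  1.70298343e+00 -3.70437713e-06
  1.16176574e+00 -6.53034759e-01] [-0.28981654  0.61430421 -0.11723592]
```

View pics/w1.png

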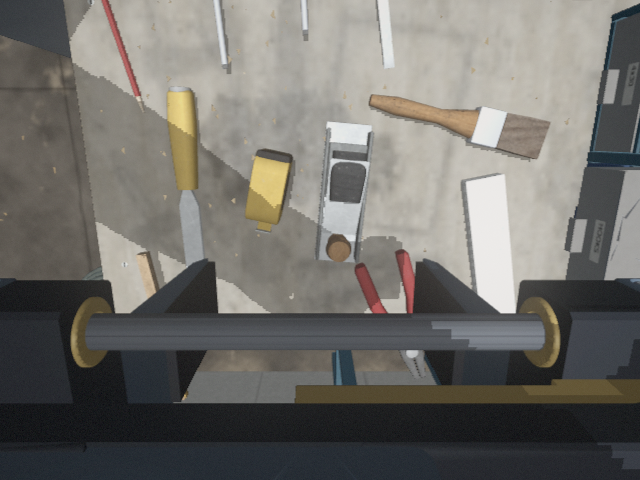

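Wrist view: plane sole corners (327,123), (371,125), (355,262), (319,259), knob at (338,247); tape's top centre (270,186), hook at (262,230), pointing -y like the knob.

```bash
python3 - <<'E'
from h import *
np.set_printoptions(precision=4,suppress=True)
st=old("w1")
def ax(a,b): d=(a-b)[:2]; return np.linalg.norm(d), np.degrees(np.arctan2(d[1],d[0]))
p=ray("wrist",[(327,123),(371,125),(355,262),(319,259)],[.0,0,0,0],st)
print(p[:,:2],p.mean(0),ax((p[0]+p[1])/2,(p[2]+p[3])/2),ax(p[0],p[1]))
t=ray("wrist",[(277,152),(264,219),(262,231),(270,186),(258,183),(283,189)],[.066,.066,.012,.066,.066,.066],st)
print(t[:,:2],ax(t[0],t[1]),ax(t[3],t[2]),ax(t[4],t[5]))
E
```

```text
[[ 0.5753 -0.3123]
 [ 0.626  -0.3146]
 [ 0.6117 -0.4802]
 [ 0.5664 -0.4762]] [ 0.5948 -0.3958  0.    ] (np.float64(0.16514022740118567), np.float64(85.9846693167503)) (np.float64(0.05078432853617587), np.float64(177.48015444998668))
[[ 0.5231 -0.3426]
 [ 0.5077 -0.4114]
 [ 0.4977 -0.4372]
 [ 0.515  -0.3768]
 [ 0.5028 -0.3737]
 [ 0.5284 -0.3799]] (np.float64(0.07052577146683156), np.float64(77.40429751807167)) (np.float64(0.06281468581277794), np.float64(73.98358428071799)) (np.float64(0.026302488238290296), np.float64(166.41451914293287))
```

Call:
send_rows(
  targets=[0, 0, 0.054, 0, 0, 0, 0.68, 0, 0, 0.054, 0, 0, 0, 0.68, 0, 0, 0, 0.085, -0.505, 0.9, 0.68, 0, 0, 0, 0.085, -0.505, 0.9, 0.68, 0, 0, 0, 0.085, -0.505, 0.9, 0.68, 0, 0, 0, 0.085, -0.505, 0.9, 0.68, 0, 0, 0, 0, 0, 0.9, 0.68, 0, 0, 0, 0, 0, 0.9, 0.68, 0, 0, 0, 0, 0, 0.9, 0.68, 0, 0, 0, 0, 0, 0.9, 0.68, 0, 0, 0, 0, 0, 0, 0.68],
)

```text
t: 4.3
tool_pos: [0.5121, -0.3789, 0.1181]
tcp_rot: [0.785, 0.62, -0.001, -0.002]
contact_force: [-0.1, 0.1, 0.2]
finger_gap: 0.679
finger_force: 0.0
```

```bash
python3 - <<'E'
from h import *
go(.5135,-.380,.015,np.radians(77)); look("w2")
E
```

```text
t 4.3 at [ 0.5121 -0.3789  0.1181] turn units [-0.002 -0.001 -0.003] shift before turn [-0.04  0.08  4.12] after turn [-0.03  0.06  4.13]
```

View pics/w2.png

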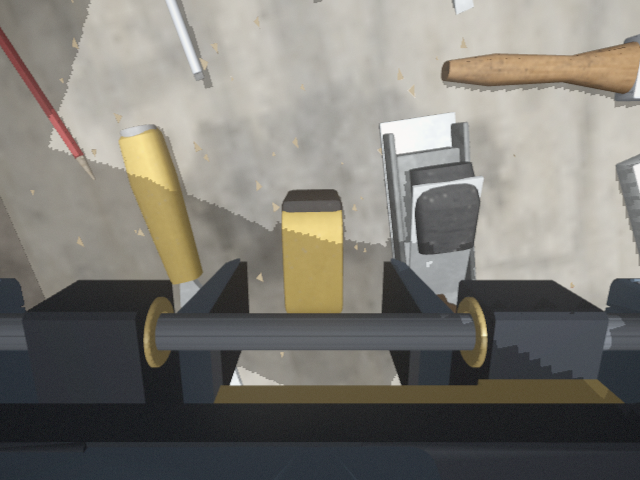

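Tape is between the fingers, cols 282–344, centred and aligned, with the back edge at row 197 (38 mm ahead, as it should be). Descend and grip.

Call:
send_rows(
  targets=[0, 0, 0, 0, 0.08, 0.9, 0.68, 0, 0, 0, 0, 0, 0.9, 0.68, 0, 0, 0, 0, 0, 0.9, 0.68, 0, 0, 0, 0, 0, 0.8, 0.68, 0, 0, 0, 0, 0, 0.6, 0.68, 0, 0, 0, 0, 0, 0, 0.3, 0, 0, 0, 0, 0, 0, 0.3, 0, 0, 0, 0, 0, 0, 0.3, 0, 0, 0, 0, 0, 0, 0.3, 0, 0, 0, 0, 0, 0, 0.3],
  newtons=25,
)

```text
t: 5.35
tool_pos: [0.5159, -0.3808, 0.0195]
tcp_rot: [0.783, 0.622, 0.0, 0.0]
contact_force: [-1.9, 2.1, 7.7]
finger_gap: 0.393
finger_force: 25.0
```

```bash
python3 - <<'E'
from h import *
go(.5179,.3099,.12,np.radians(169.5)); 
E
```

```text
t 5.3 at [ 0.5159 -0.3808  0.0195] turn units [ 0.     0.    -0.772] shift before turn [26.92 -6.19 -4.04] after turn [ 4.96 27.18 -4.02]
```

Call:
send_rows(
  targets=[0, 0, 0, 0, 0, -0.5, 0.3, 0, 0, 0, 0, 0, -1, 0.3, 0, 0, 0, 0, 0, -1, 0.3, 0, 0, -0.07, 0, 0, -1, 0.3, 0, 0, -0.07, 0, 0, -0.7, 0.3, 0, 0, -0.07, 0, 0, 0, 0.3, 0, 0, -0.07, 0, 0, 0, 0.3, 0, 0, -0.07, 0, 0, 0, 0.3, 0, 0, -0.07, 0, 0, 0, 0.3, 0, 0, -0.07, 0, 0, 0, 0.3, 0, 0, -0.07, 0, 0, 0, 0.3, 0, 0, -0.07, 0, 0, 0, 0.3, 0, 0, -0.07, 0, 0, 0, 0.3, 0, 0, -0.07, 0, 0, 0, 0.3, 0, 0, 0, 0.18, 0.97, 0, 0.3, 0, 0, 0, 0.18, 0.97, 0, 0.3, 0, 0, 0, 0.18, 0.97, 0, 0.3, 0, 0, 0, 0.18, 0.97, 0, 0.3, 0, 0, 0, 0.18, 0.97, 0, 0.3, 0, 0, 0, 0.18, 0.97, 0, 0.3],
)

```text
t: 7.35
tool_pos: [0.516, -0.2316, 0.1244]
tcp_rot: [0.093, 0.996, -0.0, 0.0]
contact_force: [0.1, 0.4, -2.5]
finger_gap: 0.391
finger_force: 25.0
```

Call:
send_rows(
  targets=[0, 0, 0, 0.18, 0.97, 0, 0.3, 0, 0, 0, 0.18, 0.97, 0, 0.3, 0, 0, 0, 0.18, 0.97, 0, 0.3, 0, 0, 0, 0.18, 0.97, 0, 0.3, 0, 0, 0, 0.18, 0.97, 0, 0.3, 0, 0, 0, 0.18, 0.97, 0, 0.3, 0, 0, 0, 0.18, 0.97, 0, 0.3, 0, 0, 0, 0.18, 0.97, 0, 0.3, 0, 0, 0, 0.18, 0.97, 0, 0.3, 0, 0, 0, 0.18, 0.97, 0, 0.3, 0, 0, 0, 0.18, 0.97, 0, 0.3, 0, 0, 0, 0.18, 0.97, 0, 0.3, 0, 0, 0, 0.18, 0.97, 0, 0.3, 0, 0, 0, 0.18, 0.97, 0, 0.3, 0, 0, 0, 0.18, 0.97, 0, 0.3, 0, 0, 0, 0.18, 0.97, 0, 0.3, 0, 0, 0, 0.18, 0.97, 0, 0.3, 0, 0, 0, 0.18, 0.97, 0, 0.3, 0, 0, 0, 0, 0, 0, 0.3],
)

```text
t: 9.25
tool_pos: [0.5179, 0.2137, 0.1245]
tcp_rot: [0.092, 0.996, 0.0, 0.001]
contact_force: [0.2, -0.7, -2.2]
finger_gap: 0.394
finger_force: 25.0
```

```bash
python3 - <<'E'
from h import *
go(.5179,.3099,.12,np.radians(169.5)); st,_=look("w3"); print(st["tcp_rot"],st["finger_gap"],st["finger_force"],st["contact_force"])
E
```

```text
t 9.2 at [0.5179 0.2137 0.1245] turn units [ 0.001  0.001 -0.001] shift before turn [0.71 3.78 0.18] after turn [0.7  3.78 0.18]
[9.24799204e-02 9.95714209e-01 4.67646314e-04 6.77761908e-04] 0.3939171949776864 24.999720454216003 [ 0.22142063 -0.68690924 -2.15862459]
```

View pics/w3.png

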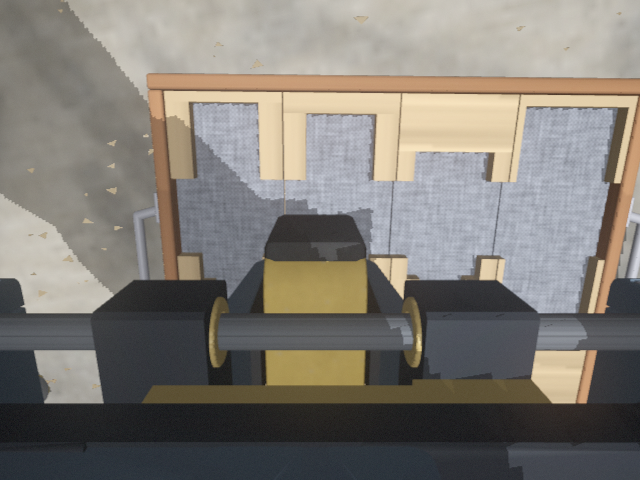

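The tray shows up close: inner rim line from (164,92) to (637,97); seams at (283,93), (402,94), (523,95), and the tape recess end (400,152)–(512,152).

```bash
python3 - <<'E'
from h import *
np.set_printoptions(precision=4,suppress=True)
st=old("w3")
p=ray("wrist",[(164,92),(283,93),(402,94),(523,95),(637,97)],[.022]*5,st)[:,:2]
print(p,np.linalg.norm(np.diff(p,axis=0),axis=1))
v=(p[4]-p[0])/np.linalg.norm(p[4]-p[0]); u=np.array([-v[1],v[0]]); print("yaw",np.degrees(np.arctan2(u[1],u[0])))
m=p.mean(0)
for n,k,o in [("chisel",-1.5,40),("driver",-.5,40),("tape",.5,40),("plane",1.5,28)]:
    print(n, m+v*.077*k-u*(125-o)/1000)
# channel edges in tape insert
q=ray("wrist",[(490,180),(490,257),(405,180),(397,257)],[.022]*4,st)[:,:2]; print(q,q.mean(0), (q.mean(0)-m)@np.c_[u,v])
E
```

```text
[[0.4026 0.1354]
 [0.4176 0.2119]
 [0.4326 0.2884]
 [0.4478 0.3663]
 [0.4629 0.4399]] [0.0779 0.078  0.0794 0.0751]
yaw 168.80253552624694
chisel [0.4936 0.1586]
driver [0.5086 0.2341]
tape [0.5235 0.3096]
plane [0.5503 0.3828]
[[0.4995 0.341 ]
 [0.5554 0.3369]
 [0.4886 0.2832]
 [0.5429 0.2704]] [0.5216 0.3079] [-0.0834  0.0364]
```

Call:
send_rows(
  targets=[0, 0, 0, 0.148, 0.943, 0, 0.3, 0, 0, 0, 0.148, 0.943, 0, 0.3, 0, 0, 0, 0.148, 0.943, 0, 0.3, 0, 0, 0, 0.148, 0.943, 0, 0.3, 0, 0, 0, 0, 0, 0.5, 0.3, 0, 0, 0, 0, 0, 0.8, 0.3, 0, 0, 0, 0, 0, 0.8, 0.3, 0, 0, 0, 0, 0, 0.8, 0.3, 0, 0, 0, 0, 0, 0.4, 0.3, 0, 0, 0, 0, 0, 0.2, 0.3, 0, 0, 0, 0, 0, 0, 0.3],
)

```text
t: 10.4
tool_pos: [0.5205, 0.3063, 0.0358]
tcp_rot: [0.094, 0.996, -0.0, -0.0]
contact_force: [-0.6, 0.7, -2.1]
finger_gap: 0.396
finger_force: 25.0
```

```bash
python3 - <<'E'
from h import *
go(.5215,.309,.0315,np.radians(169)); print(status.get_state()["contact_force"])
E
```

```text
t 10.4 at [0.5205 0.3063 0.0358] turn units [-0.    -0.     0.002] shift before turn [-0.02  0.11  0.17] after turn [-0.02  0.11  0.17]
[-0.60604849  0.66207378 -2.07046971]
```

Call:
send_rows(
  targets=[0, 0, 0, 0, 0.1, 0.1, 0.3, 0, 0, 0, 0, 0, 0.06, 0.3, 0, 0, 0, 0, 0, 0, 0.3, 0, 0, 0, 0, 0, 0, 0.3],
)

```text
t: 10.8
tool_pos: [0.5211, 0.3094, 0.0322]
tcp_rot: [0.093, 0.996, 0.0, 0.0]
contact_force: [-0.6, -0.5, -2.4]
finger_gap: 0.393
finger_force: 25.0
```

Call:
send_rows(
  targets=[0, 0, 0, 0, 0, 0.06, 0.3, 0, 0, 0, 0, 0, 0, 0.3, 0, 0, 0, 0, 0, 0, 0.3],
)

```text
t: 11.1
tool_pos: [0.5213, 0.3094, 0.0314]
tcp_rot: [0.093, 0.996, 0.0, 0.0]
contact_force: [-4.9, -2.0, 12.0]
finger_gap: 0.397
finger_force: 25.0
```

Call:
send_rows(
  targets=[0, 0, 0, 0, 0, 0.06, 0.3, 0, 0, 0, 0, 0, 0, 0.3, 0, 0, 0, 0, 0, 0, 0.3],
)

```text
t: 11.4
tool_pos: [0.5216, 0.3094, 0.0307]
tcp_rot: [0.093, 0.996, 0.0, 0.0]
contact_force: [-6.9, -6.6, 25.9]
finger_gap: 0.393
finger_force: 25.0
```

Call:
send_rows(
  targets=[0, 0, 0, 0, 0, 0, 0.6, 0, 0, 0, 0, 0, 0, 0.6, 0, 0, 0, 0, 0, 0, 0.6, 0, 0, 0, 0, 0, -0.5, 0.6, 0, 0, 0, 0, 0, -1, 0.6, 0, 0, 0, 0, 0, -1, 0.6, 0, 0, 0, 0, 0, -1, 0.6, 0, 0, 0.069, 0, 0, -1, 0.6, 0, 0, 0.069, 0, 0, -1, 1, 0, 0, 0.069, 0, 0, -0.5, 1, 0, 0, 0.069, 0, 0, 0, 1, 0, 0, 0.069, 0, 0, 0, 1, 0, 0, 0.069, 0, 0, 0, 1, 0, 0, 0.069, 0, 0, 0, 1, 0, 0, 0.069, 0, 0, 0, 1, 0, 0, 0.069, 0, 0, 0, 1, 0, 0, 0.069, 0, 0, 0, 1],
)

```text
t: 13.1
tool_pos: [0.521, 0.3093, 0.1798]
tcp_rot: [0.73, 0.683, 0.0, 0.0]
contact_force: [-1.2, -0.9, -0.1]
finger_gap: 1.002
finger_force: 0.0
```

Call:
send_rows(
  targets=[0, 0, 0, -1, 0.175, 0, 1, 0, 0, 0, -1, 0.175, 0, 1, 0, 0, 0, -1, 0.175, 0, 1, 0, 0, 0, -1, 0.175, 0, 1, 0, 0, 0, -1, 0.175, 0, 1, 0, 0, 0, -1, 0.175, 0, 1, 0, 0, 0, -1, 0.175, 0, 1, 0, 0, 0, -1, 0.175, 0, 1, 0, 0, 0, -1, 0.175, 0, 1, 0, 0, 0, -1, 0.175, 0, 1, 0, 0, 0, -1, 0.175, 0, 1, 0, 0, 0, -1, 0.175, 0, 1, 0, 0, 0, -1, 0.175, 0, 1, 0, 0, 0, -1, 0.175, 0, 1, 0, 0, 0, -1, 0.175, 0, 1, 0, 0, 0, -1, 0.175, 0, 1, 0, 0, 0, -1, 0.175, 0, 1, 0, 0, 0, -1, 0.175, 0, 1, 0, 0, 0, -1, 0.175, 0, 1, 0, 0, 0, -1, 0.175, 0, 1],
)

```text
t: 15.1
tool_pos: [0.5777, -0.1962, 0.1798]
tcp_rot: [0.728, 0.685, 0.0, 0.0]
contact_force: [0.0, -0.2, -0.2]
finger_gap: 1.0
finger_force: 0.0
```

```bash
python3 - <<'E'
from h import *
go(.595,-.396,.1,np.radians(86)); look("w4")
E
```

```text
t 15.1 at [ 0.5777 -0.1962  0.1798] turn units [0.    0.    0.004] shift before turn [-7.93  1.18  3.19] after turn [-7.92  1.25  3.19]
```

View pics/w4.png

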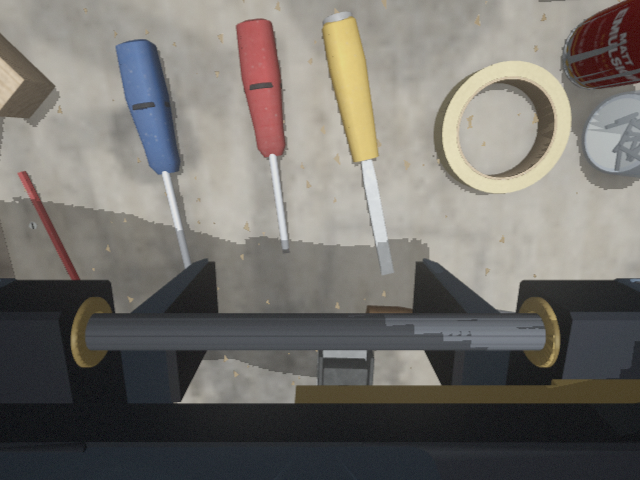

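Red driver: handle end (256,22), tip (286,250). Narrow chisel: handle end (340,16), blade tip (388,272). On to the plane.

Call:
send_rows(
  targets=[0, 0, 0.004, -0.99, 0.155, 0, 1, 0, 0, 0, -0.99, 0.155, 0, 1, 0, 0, 0, -0.99, 0.155, 0, 1, 0, 0, 0, -0.99, 0.155, 0, 1, 0, 0, 0, -0.99, 0.155, 0, 1, 0, 0, 0, -0.99, 0.155, 0, 1, 0, 0, 0, -0.99, 0.155, 0, 1, 0, 0, 0, -0.99, 0.155, 0, 1, 0, 0, 0, 0, 0, 0.8, 1, 0, 0, 0, 0, 0, 1, 1, 0, 0, 0, 0, 0, 1, 1, 0, 0, 0, 0, 0, 0.4, 1, 0, 0, 0, 0, 0, 0, 1],
)

```text
t: 16.45
tool_pos: [0.5945, -0.3945, 0.0979]
tcp_rot: [0.731, 0.682, -0.0, -0.001]
contact_force: [-0.1, -0.4, 0.1]
finger_gap: 0.999
finger_force: 0.0
```

```bash
python3 - <<'E'
from h import *
np.set_printoptions(precision=4,suppress=True)
s=old("w4")
for n,e,t,zt,g in [("red",(256,22),(286,250),.0155,.064),("chisel",(340,17),(388,272),.004,.070)]:
    a=ray("wrist",[e,t],[.0155 if n=="red" else .013,zt],s)[:,:2]; d=a[0]-a[1]; L=np.linalg.norm(d); d/=L
    print(n,a[0],L,np.degrees(np.arctan2(d[1],d[0])),"grip",a[0]-d*g)
go(.595,-.396,.015,np.radians(86)); look("w5")
E
```

```text
red [ 0.5428 -0.0365] 0.18376466804824582 92.62468273675778 grip [ 0.5458 -0.1004]
chisel [ 0.6078 -0.0363] 0.2170855438858741 99.43194603028171 grip [ 0.6192 -0.1054]
t 16.4 at [ 0.5945 -0.3945  0.0979] turn units [-0.001 -0.001  0.   ] shift before turn [-0.06  0.03  3.32] after turn [-0.06  0.02  3.32]
```

View pics/w5.png

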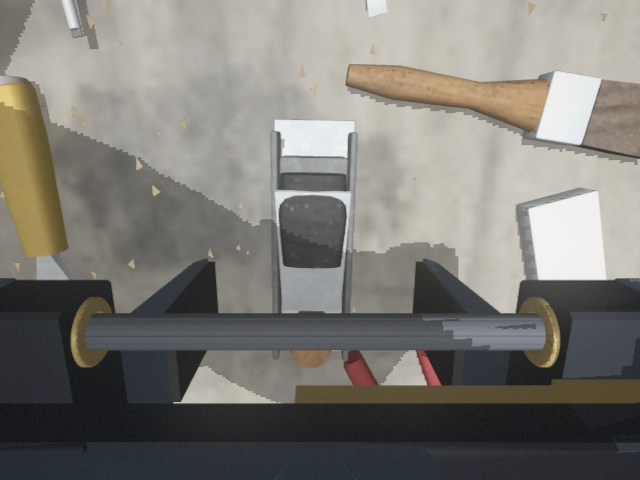

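Call:
send_rows(
  targets=[0, 0, 0, -0.06, 0.03, 0.9, 1, 0, 0, 0, 0, 0, 0.9, 1, 0, 0, 0, 0, 0, 0.9, 1, 0, 0, 0, 0, 0, 0.5, 1, 0, 0, 0, 0, 0, 0, 0.4, 0, 0, 0, 0, 0, 0, 0.4, 0, 0, 0, 0, 0, 0, 0.4, 0, 0, 0, 0, 0, 0, 0.4, 0, 0, 0, 0, 0, 0, 0.4],
  newtons=45,
)

```text
t: 17.4
tool_pos: [0.5955, -0.3965, 0.0196]
tcp_rot: [0.731, 0.682, -0.0, -0.0]
contact_force: [-5.7, -0.3, 3.3]
finger_gap: 0.592
finger_force: 3.1
```

Call:
send_rows(
  targets=[0, 0, 0, 0, 0, 0, 0.4, 0, 0, 0, 0, 0, -0.3, 0.4, 0, 0, 0, 0, 0, -0.6, 0.4, 0, 0, 0, 0, 0, -1, 0.4, 0, 0, 0, 0, 0, -1, 0.4, 0, 0, 0, 0, 0, -0.6, 0.4, 0, 0, 0, 0, 0, 0, 0.4],
)

```text
t: 18.1
tool_pos: [0.5969, -0.3971, 0.1093]
tcp_rot: [0.731, 0.682, 0.0, 0.002]
contact_force: [0.7, 0.4, -6.3]
finger_gap: 0.554
finger_force: 45.0
```

```bash
python3 - <<'E'
from h import *
go(.549,.3825,.15,np.radians(169));
E
```

```text
t 18.1 at [ 0.5969 -0.3971  0.1093] turn units [ 0.001  0.002 -0.692] shift before turn [30.97 -4.08 -1.7 ] after turn [ 7.83 30.24 -1.63]
```

Call:
send_rows(
  targets=[0, 0, -0.0692, 0, 0, -0.6, 0.4, 0, 0, -0.0692, 0, 0, -0.6, 0.4, 0, 0, -0.0692, 0, 0, 0, 0.4, 0, 0, -0.0692, 0, 0, 0, 0.4, 0, 0, -0.0692, 0, 0, 0, 0.4, 0, 0, -0.0692, 0, 0, 0, 0.4, 0, 0, -0.0692, 0, 0, 0, 0.4, 0, 0, -0.0692, 0, 0, 0, 0.4, 0, 0, -0.0692, 0, 0, 0, 0.4, 0, 0, -0.0692, 0, 0, 0, 0.4, 0, 0, 0, 0.25, 0.97, 0, 0.4, 0, 0, 0, 0.25, 0.97, 0, 0.4, 0, 0, 0, 0.25, 0.97, 0, 0.4, 0, 0, 0, 0.25, 0.97, 0, 0.4, 0, 0, 0, 0.25, 0.97, 0, 0.4, 0, 0, 0, 0.25, 0.97, 0, 0.4, 0, 0, 0, 0.25, 0.97, 0, 0.4, 0, 0, 0, 0.25, 0.97, 0, 0.4, 0, 0, 0, 0.25, 0.97, 0, 0.4, 0, 0, 0, 0.25, 0.97, 0, 0.4],
)

```text
t: 20.1
tool_pos: [0.5796, -0.1451, 0.1354]
tcp_rot: [0.095, 0.995, 0.0, -0.001]
contact_force: [0.7, 0.7, -6.0]
finger_gap: 0.554
finger_force: 45.0
```

Call:
send_rows(
  targets=[0, 0, 0, 0.25, 0.97, 0, 0.4, 0, 0, 0, 0.25, 0.97, 0, 0.4, 0, 0, 0, 0.25, 0.97, 0, 0.4, 0, 0, 0, 0.25, 0.97, 0, 0.4, 0, 0, 0, 0.25, 0.97, 0, 0.4, 0, 0, 0, 0.25, 0.97, 0, 0.4, 0, 0, 0, 0.25, 0.97, 0, 0.4, 0, 0, 0, 0.25, 0.97, 0, 0.4, 0, 0, 0, 0.25, 0.97, 0, 0.4, 0, 0, 0, 0.25, 0.97, 0, 0.4, 0, 0, 0, 0.25, 0.97, 0, 0.4, 0, 0, 0, 0.25, 0.97, 0, 0.4, 0, 0, 0, 0.25, 0.97, 0, 0.4, 0, 0, 0, 0.25, 0.97, 0, 0.4, 0, 0, 0, 0.25, 0.97, 0, 0.4, 0, 0, 0, 0.25, 0.97, 0, 0.4, 0, 0, 0, 0.25, 0.97, 0, 0.4, 0, 0, 0, 0.25, 0.97, 0, 0.4, 0, 0, 0, 0.25, 0.97, 0, 0.4, 0, 0, 0, 0, 0, 0, 0.4],
)

```text
t: 22.1
tool_pos: [0.5507, 0.3308, 0.1355]
tcp_rot: [0.095, 0.996, 0.0, -0.0]
contact_force: [0.4, 0.0, -6.7]
finger_gap: 0.554
finger_force: 45.0
```

```bash
python3 - <<'E'
from h import *
go(.549,.3825,.0338,np.radians(169)); print(status.get_state()["joint_pos"]); look("w6")
E
```

```text
t 22.1 at [0.5507 0.3308 0.1355] turn units [ 0.    -0.     0.001] shift before turn [0.45 2.02 4.07] after turn [0.46 2.02 4.07]
[ 5.04418749e-01  3.89987348e-01  1.88675491e+00  5.52989108e-04
  8.65285106e-01 -8.77299733e-01]
```

View pics/w6.png

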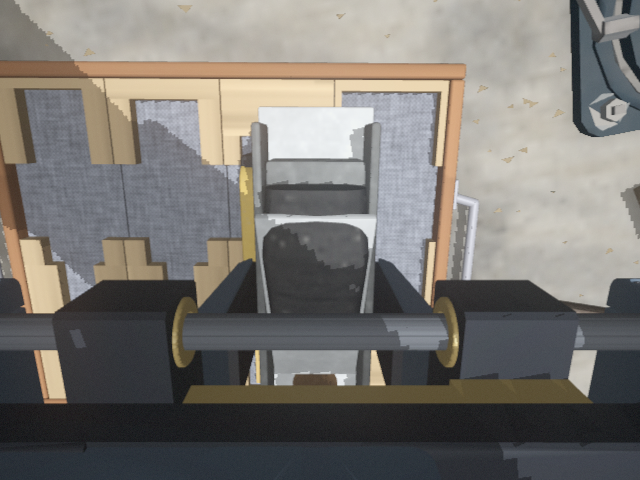

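Recess end at (343,92)–(441,93), insert corners (336,80) and (448,80); the plane hangs just left of it.

```bash
python3 - <<'E'
from h import *
np.set_printoptions(precision=4,suppress=True)
s=old("w6"); a=np.radians(169); u=np.array([np.cos(a),np.sin(a)])
p=ray("wrist",[(343,92),(441,93),(336,80),(448,80)],[.022]*4,s)[:,:2]
print(p,np.linalg.norm(p[0]-p[1]),np.linalg.norm(p[2]-p[3]),p[:2].mean(0)-u*.09,p[2:].mean(0)-u*.097)
E
```

```text
[[0.456  0.369 ]
 [0.4692 0.4344]
 [0.4476 0.3656]
 [0.4619 0.44  ]] 0.06681340713993485 0.07574731221800719 [0.551  0.3845] [0.5499 0.3843]
```

Call:
send_rows(
  targets=[0, 0, 0, 0.143, 0.695, 0, 0.4, 0, 0, 0, 0.143, 0.695, 0, 0.4, 0, 0, 0, 0.143, 0.695, 0, 0.4, 0, 0, 0, 0, 0, 0.5, 0.4, 0, 0, 0, 0, 0, 0.8, 0.4, 0, 0, 0, 0, 0, 0.8, 0.4, 0, 0, 0, 0, 0, 0.8, 0.4, 0, 0, 0, 0, 0, 0.6, 0.4, 0, 0, 0, 0, 0, 0.3, 0.4, 0, 0, 0, 0, 0, 0.1, 0.4, 0, 0, 0, 0, 0, 0, 0.4, 0, 0, 0, 0, 0, 0, 0.4],
)

```text
t: 23.35
tool_pos: [0.5512, 0.3821, 0.0398]
tcp_rot: [0.095, 0.995, 0.0, 0.0]
contact_force: [-0.1, -0.3, -6.2]
finger_gap: 0.557
finger_force: 45.0
```

Call:
send_rows(
  targets=[0, 0, 0, 0, 0, 0.1, 0.4, 0, 0, 0, 0, 0, 0, 0.4, 0, 0, 0, 0, 0, 0, 0.4],
)

```text
t: 23.65
tool_pos: [0.5508, 0.3818, 0.0366]
tcp_rot: [0.095, 0.995, 0.0, 0.0]
contact_force: [-0.1, -0.4, -6.5]
finger_gap: 0.559
finger_force: 45.0
```

Call:
send_rows(
  targets=[0, 0, 0, 0, 0.05, 0.1, 0.4, 0, 0, 0, 0, 0, 0.03, 0.4, 0, 0, 0, 0, 0, 0, 0.4, 0, 0, 0, 0, 0, 0, 0.4],
)

```text
t: 24.05
tool_pos: [0.551, 0.383, 0.0331]
tcp_rot: [0.095, 0.995, -0.0, -0.0]
contact_force: [0.8, -1.3, -6.4]
finger_gap: 0.553
finger_force: 45.0
```

Call:
send_rows(
  targets=[0, 0, 0, 0, 0, 0.04, 0.4, 0, 0, 0, 0, 0, 0, 0.4, 0, 0, 0, 0, 0, 0, 0.4],
)

```text
t: 24.35
tool_pos: [0.551, 0.383, 0.0322]
tcp_rot: [0.095, 0.995, -0.0, -0.0]
contact_force: [-0.1, -0.9, -6.0]
finger_gap: 0.555
finger_force: 45.0
```

Call:
send_rows(
  targets=[0, 0, 0, 0, 0, 0.05, 0.4, 0, 0, 0, 0, 0, 0, 0.4, 0, 0, 0, 0, 0, 0, 0.4],
)

```text
t: 24.65
tool_pos: [0.5511, 0.3831, 0.0315]
tcp_rot: [0.095, 0.995, 0.0, 0.0]
contact_force: [-4.7, -1.4, 6.1]
finger_gap: 0.557
finger_force: 45.0
```

Call:
send_rows(
  targets=[0, 0, 0, 0, 0, 0.05, 0.4, 0, 0, 0, 0, 0, 0, 0.4, 0, 0, 0, 0, 0, 0, 0.4],
)

```text
t: 24.95
tool_pos: [0.5512, 0.3831, 0.0314]
tcp_rot: [0.095, 0.995, -0.0, -0.0]
contact_force: [-10.3, -7.0, 25.4]
finger_gap: 0.556
finger_force: 45.0
```

Call:
send_rows(
  targets=[0, 0, 0, 0, 0, 0, 0.68, 0, 0, 0, 0, 0, 0, 0.68, 0, 0, 0, 0, 0, 0, 0.68, 0, 0, 0, 0, 0, -0.4, 0.68, 0, 0, 0, 0, 0, -0.8, 0.68, 0, 0, 0, 0, 0, -1, 0.68, 0, 0, 0, 0, 0, -1, 0.68, 0, 0, 0, 0, 0, -1, 0.68, 0, 0, 0.0708, 0, 0, -0.5, 0.55, 0, 0, 0.0708, 0, 0, 0, 0.55, 0, 0, 0.0708, 0, 0, 0, 0.55, 0, 0, 0.0708, 0, 0, 0, 0.55, 0, 0, 0.0708, 0, 0, 0, 0.55, 0, 0, 0.0708, 0, 0, 0, 0.55, 0, 0, 0.0708, 0, 0, 0, 0.55, 0, 0, 0.0708, 0, 0, 0, 0.55, 0, 0, 0.0708, 0, 0, 0, 0.55],
)

```text
t: 26.65
tool_pos: [0.5513, 0.3832, 0.1491]
tcp_rot: [0.693, 0.721, 0.001, 0.0]
contact_force: [-0.1, 0.8, -0.4]
finger_gap: 0.551
finger_force: 0.0
```

Call:
send_rows(
  targets=[0, 0, 0, -0.96, -0.06, 0, 0.55, 0, 0, 0, -0.96, -0.06, 0, 0.55, 0, 0, 0, -0.96, -0.06, 0, 0.55, 0, 0, 0, -0.96, -0.06, 0, 0.55, 0, 0, 0, -0.96, -0.06, 0, 0.55, 0, 0, 0, -0.96, -0.06, 0, 0.55, 0, 0, 0, -0.96, -0.06, 0, 0.55, 0, 0, 0, -0.96, -0.06, 0, 0.55, 0, 0, 0, -0.96, -0.06, 0, 0.55, 0, 0, 0, -0.96, -0.06, 0, 0.55, 0, 0, 0, -0.96, -0.06, 0, 0.55, 0, 0, 0, -0.96, -0.06, 0, 0.55, 0, 0, 0, -0.96, -0.06, 0, 0.55, 0, 0, 0, -0.96, -0.06, 0, 0.55, 0, 0, 0, -0.96, -0.06, 0, 0.55, 0, 0, 0, -0.96, -0.06, 0, 0.55, 0, 0, 0, -0.96, -0.06, 0, 0.55, 0, 0, 0, -0.96, -0.06, 0, 0.55, 0, 0, 0, -0.96, -0.06, 0, 0.55, 0, 0, 0, 0, 0, 0, 0.55],
)

```text
t: 28.65
tool_pos: [0.5436, -0.0759, 0.1488]
tcp_rot: [0.692, 0.722, 0.0, 0.001]
contact_force: [0.3, 0.3, -0.5]
finger_gap: 0.548
finger_force: 0.0
```

```bash
python3 - <<'E'
from h import *
go(.543,-.098,.1,np.radians(92.6)); look("w7")
E
```

```text
t 28.6 at [ 0.5436 -0.0759  0.1488] turn units [ 0.001  0.    -0.001] shift before turn [-0.88 -0.06  1.95] after turn [-0.88 -0.06  1.95]
```

View pics/w7.png

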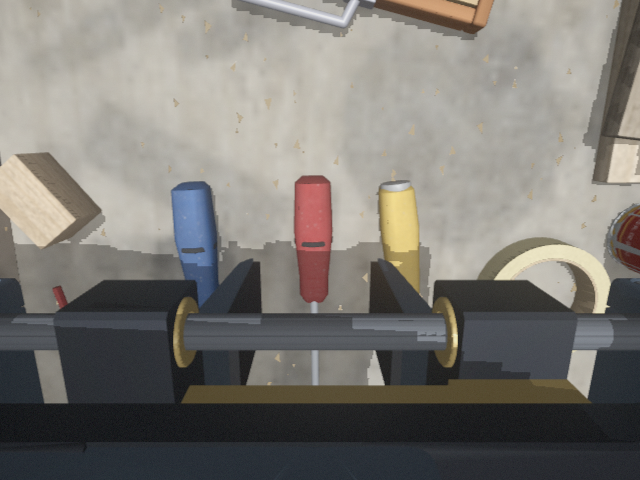

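Driver is centred (col 314) and aligned; handle end at row 178, i.e. 41 mm ahead, so shift back 0.9 units and go down.

Call:
send_rows(
  targets=[0, 0, 0, -0.9, -0.04, 0.5, 0.55, 0, 0, 0, 0, 0, 1, 0.55, 0, 0, 0, 0, 0, 1, 0.55, 0, 0, 0, 0, 0, 1, 0.55, 0, 0, 0, 0, 0, 1, 0.55, 0, 0, 0, 0, 0, 0.8, 0.55, 0, 0, 0, 0, 0, 0.45, 0.55, 0, 0, 0, 0, 0, 0, 0.55, 0, 0, 0, 0, 0, 0, 0.2, 0, 0, 0, 0, 0, 0, 0.2, 0, 0, 0, 0, 0, 0, 0.2, 0, 0, 0, 0, 0, 0, 0.2, 0, 0, 0, 0, 0, 0, 0.2],
  newtons=25,
)

```text
t: 30.0
tool_pos: [0.5437, -0.0965, 0.0044]
tcp_rot: [0.691, 0.723, 0.0, 0.0]
contact_force: [-1.9, 2.1, 9.2]
finger_gap: 0.315
finger_force: 24.9
```

```bash
python3 - <<'E'
from h import *
go(.507,.234,.12,np.radians(169))
E
```

```text
t 30.0 at [ 0.5437 -0.0965  0.0044] turn units [ 0.     0.    -0.637] shift before turn [13.27 -0.87 -4.63] after turn [ 3.96 12.7  -4.63]
```

Call:
send_rows(
  targets=[0, 0, 0, 0, 0, -0.3, 0.2, 0, 0, 0, 0, 0, -0.7, 0.2, 0, 0, 0, 0, 0, -1, 0.2, 0, 0, 0, 0, 0, -1, 0.2, 0, 0, 0, 0, 0, -1, 0.2, 0, 0, 0, 0, 0, -0.6, 0.2, 0, 0, -0.0708, 0, 0, 0, 0.2, 0, 0, -0.0708, 0, 0, 0, 0.2, 0, 0, -0.0708, 0, 0, 0, 0.2, 0, 0, -0.0708, 0, 0, 0, 0.2, 0, 0, -0.0708, 0, 0, 0, 0.2, 0, 0, -0.0708, 0, 0, 0, 0.2, 0, 0, -0.0708, 0, 0, 0, 0.2, 0, 0, -0.0708, 0, 0, 0, 0.2, 0, 0, -0.0708, 0, 0, 0, 0.2, 0, 0, 0, 0, 0, 0, 0.2],
)

```text
t: 31.6
tool_pos: [0.5429, -0.0964, 0.1184]
tcp_rot: [0.094, 0.996, -0.0, -0.0]
contact_force: [-0.0, -0.6, -0.8]
finger_gap: 0.317
finger_force: 24.9
```

Call:
send_rows(
  targets=[0, 0, 0, 0.3, 0.97, 0, 0.2, 0, 0, 0, 0.3, 0.97, 0, 0.2, 0, 0, 0, 0.3, 0.97, 0, 0.2, 0, 0, 0, 0.3, 0.97, 0, 0.2, 0, 0, 0, 0.3, 0.97, 0, 0.2, 0, 0, 0, 0.3, 0.97, 0, 0.2, 0, 0, 0, 0.3, 0.97, 0, 0.2, 0, 0, 0, 0.3, 0.97, 0, 0.2, 0, 0, 0, 0.3, 0.97, 0, 0.2, 0, 0, 0, 0.3, 0.97, 0, 0.2, 0, 0, 0, 0.3, 0.97, 0, 0.2, 0, 0, 0, 0.3, 0.97, 0, 0.2, 0, 0, 0, 0, 0, 0, 0.2, 0, 0, 0, 0, 0, 0, 0.2],
)

```text
t: 33.0
tool_pos: [0.5098, 0.2066, 0.1184]
tcp_rot: [0.097, 0.995, -0.0, -0.0]
contact_force: [-0.1, 0.2, -0.7]
finger_gap: 0.316
finger_force: 24.9
```

```bash
python3 - <<'E'
from h import *
go(.507,.234,.0164,np.radians(169)); look("w8"); print(status.get_state()["finger_gap"])
E
```

```text
t 33.0 at [0.5098 0.2066 0.1184] turn units [-0.    -0.    -0.001] shift before turn [0.32 1.05 4.08] after turn [0.32 1.05 4.08]
0.3162484769598791
```

View pics/w8.png

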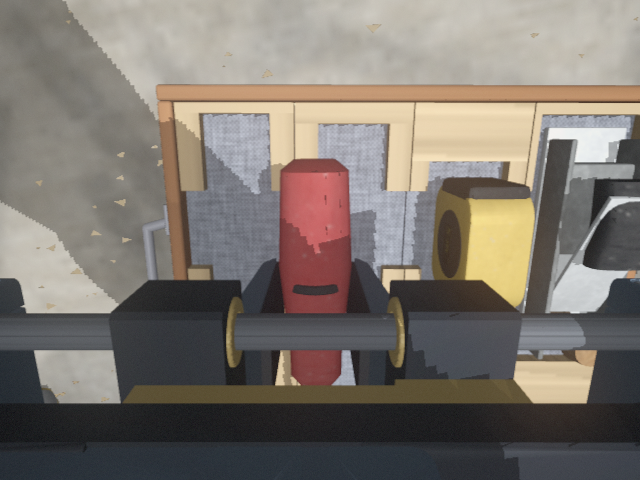

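The driver recess end is at (317,123)–(387,124), insert corners (294,102), (414,102); the tape and plane look seated.

```bash
python3 - <<'E'
from h import *
np.set_printoptions(precision=4,suppress=True)
s=old("w8"); a=np.radians(169); u=np.array([np.cos(a),np.sin(a)])
p=ray("wrist",[(317,123),(387,124),(294,102),(414,102),(173,101)],[.022]*5,s)[:,:2]
print(p,np.linalg.norm(p[0]-p[1]),np.linalg.norm(p[2]-p[3]),p[:2].mean(0)-u*.0715,p[2:4].mean(0)-u*.085, "chisel",(p[2]+p[4])/2-u*.085)
d=p[3]-p[4];print(np.degrees(np.arctan2(d[0],-d[1])))
E
```

```text
[[0.4323 0.2237]
 [0.4417 0.2684]
 [0.4167 0.2117]
 [0.4316 0.2875]
 [0.4011 0.1354]] 0.0456938029848519 0.0772760579456523 [0.5072 0.2324] [0.5076 0.2334] chisel [0.4923 0.1573]
168.66776906646422
```

Call:
send_rows(
  targets=[0, 0, 0, 0.175, 0.51, 0, 0.2, 0, 0, 0, 0.175, 0.51, 0, 0.2, 0, 0, 0, 0, 0, 0.5, 0.2, 0, 0, 0, 0, 0, 0.9, 0.2, 0, 0, 0, 0, 0, 0.9, 0.2, 0, 0, 0, 0, 0, 0.8, 0.2, 0, 0, 0, 0, 0, 0.5, 0.2, 0, 0, 0, 0, 0, 0.3, 0.2, 0, 0, 0, 0, 0, 0, 0.2, 0, 0, 0, 0, 0, 0, 0.2],
)

```text
t: 34.05
tool_pos: [0.5066, 0.2333, 0.0214]
tcp_rot: [0.095, 0.995, 0.0, 0.0]
contact_force: [-0.6, 0.2, 0.0]
finger_gap: 0.322
finger_force: 24.9
```

Call:
send_rows(
  targets=[0, 0, 0, 0, 0, 0.1, 0.2, 0, 0, 0, 0, 0, 0.06, 0.2, 0, 0, 0, 0, 0, 0, 0.2, 0, 0, 0, 0, 0, 0, 0.2],
)

```text
t: 34.45
tool_pos: [0.5063, 0.2332, 0.0171]
tcp_rot: [0.095, 0.995, 0.0, 0.0]
contact_force: [-0.0, -0.3, -1.1]
finger_gap: 0.316
finger_force: 24.9
```

Call:
send_rows(
  targets=[0, 0, 0, 0, 0, 0.06, 0.2, 0, 0, 0, 0, 0, 0, 0.2, 0, 0, 0, 0, 0, 0, 0.2],
)

```text
t: 34.75
tool_pos: [0.5066, 0.2333, 0.0162]
tcp_rot: [0.095, 0.995, 0.0, 0.0]
contact_force: [-3.3, -1.5, 13.7]
finger_gap: 0.316
finger_force: 24.9
```

Call:
send_rows(
  targets=[0, 0, 0, 0, 0, 0.05, 0.2, 0, 0, 0, 0, 0, 0, 0.2, 0, 0, 0, 0, 0, 0, 0.2],
)

```text
t: 35.05
tool_pos: [0.5069, 0.2333, 0.0155]
tcp_rot: [0.095, 0.995, 0.0, 0.0]
contact_force: [-4.3, -4.4, 24.3]
finger_gap: 0.316
finger_force: 24.8
```

Call:
send_rows(
  targets=[0, 0, 0, 0, 0, 0, 0.5, 0, 0, 0, 0, 0, 0, 0.5, 0, 0, 0, 0, 0, 0, 0.5, 0, 0, 0, 0, 0, -0.4, 0.5, 0, 0, 0, 0, 0, -1, 0.5, 0, 0, 0, 0, 0, -1, 0.5, 0, 0, 0, 0, 0, -1, 0.5, 0, 0, 0, 0, 0, -1, 0.5, 0, 0, 0.0644, 0, 0, -1, 0.5, 0, 0, 0.0644, 0, 0, 0, 0.5, 0, 0, 0.0644, 0, 0, 0, 0.5, 0, 0, 0.0644, 0, 0, 0, 0.5, 0, 0, 0.0644, 0, 0, 0, 0.5, 0, 0, 0.0644, 0, 0, 0, 0.5, 0, 0, 0.0644, 0, 0, 0, 0.5, 0, 0, 0.0644, 0, 0, 0, 0.5, 0, 0, 0.0644, 0, 0, 0, 0.5],
)

```text
t: 36.75
tool_pos: [0.5062, 0.2331, 0.1498]
tcp_rot: [0.648, 0.761, 0.0, 0.0]
contact_force: [-0.0, 0.2, 0.5]
finger_gap: 0.501
finger_force: 0.0
```

Call:
send_rows(
  targets=[0, 0, 0, -0.936, 0.15, 0, 0.55, 0, 0, 0, -0.936, 0.15, 0, 0.55, 0, 0, 0, -0.936, 0.15, 0, 0.55, 0, 0, 0, -0.936, 0.15, 0, 0.55, 0, 0, 0, -0.936, 0.15, 0, 0.55, 0, 0, 0, -0.936, 0.15, 0, 0.55, 0, 0, 0, -0.936, 0.15, 0, 0.55, 0, 0, 0, -0.936, 0.15, 0, 0.55, 0, 0, 0, -0.936, 0.15, 0, 0.55, 0, 0, 0, -0.936, 0.15, 0, 0.55, 0, 0, 0, -0.936, 0.15, 0, 0.55, 0, 0, 0, -0.936, 0.15, 0, 0.55, 0, 0, 0, -0.936, 0.15, 0, 0.55, 0, 0, 0, -0.936, 0.15, 0, 0.55, 0, 0, 0, 0, 0, 0, 0.55],
)

```text
t: 38.25
tool_pos: [0.6128, -0.0833, 0.1499]
tcp_rot: [0.647, 0.763, 0.0, 0.0]
contact_force: [-0.3, -0.2, 0.5]
finger_gap: 0.552
finger_force: 0.0
```

```bash
python3 - <<'E'
from h import *
go(.6165,-.104,.004,np.radians(99.5)); look("w9")
E
```

```text
t 38.2 at [ 0.6128 -0.0833  0.1499] turn units [ 0.     0.    -0.001] shift before turn [-0.84  0.01  5.84] after turn [-0.84  0.01  5.84]
```

View pics/w9.png

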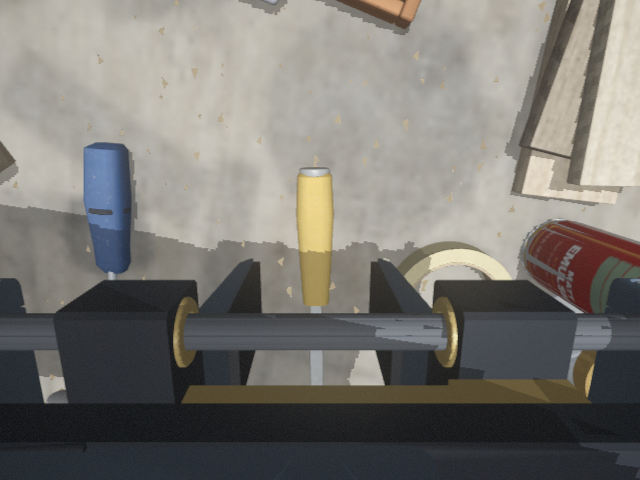

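Narrow chisel (12 mm blade) is centred at col 315 and aligned; handle end at row 169, i.e. 48 mm ahead, so shift back 0.88 and grip.

Call:
send_rows(
  targets=[0, 0, 0, -0.88, 0.01, 0.5, 0.55, 0, 0, 0, 0, 0, 1, 0.55, 0, 0, 0, 0, 0, 1, 0.55, 0, 0, 0, 0, 0, 1, 0.55, 0, 0, 0, 0, 0, 1, 0.55, 0, 0, 0, 0, 0, 0.8, 0.55, 0, 0, 0, 0, 0, 0.5, 0.55, 0, 0, 0, 0, 0, 0, 0.55, 0, 0, 0, 0, 0, 0, 0.2, 0, 0, 0, 0, 0, 0, 0.2, 0, 0, 0, 0, 0, 0, 0.2, 0, 0, 0, 0, 0, 0, 0.2, 0, 0, 0, 0, 0, 0, 0.2, 0, 0, 0, 0, 0, 0, 0.2],
  newtons=25,
)

```text
t: 39.7
tool_pos: [0.6166, -0.103, 0.0051]
tcp_rot: [0.646, 0.763, 0.0, 0.0]
contact_force: [-1.5, -0.2, 7.8]
finger_gap: 0.296
finger_force: 24.9
```

```bash
python3 - <<'E'
from h import *
go(.4925,.1575,.12,np.radians(169)); 
E
```

```text
t 39.7 at [ 0.6166 -0.103   0.0051] turn units [ 0.     0.    -0.579] shift before turn [11.1  -3.17 -4.6 ] after turn [ 6.86  9.28 -4.59]
```

Call:
send_rows(
  targets=[0, 0, 0, 0, 0, -0.3, 0.2, 0, 0, 0, 0, 0, -0.7, 0.2, 0, 0, 0, 0, 0, -1, 0.2, 0, 0, 0, 0, 0, -1, 0.2, 0, 0, 0, 0, 0, -1, 0.2, 0, 0, 0, 0, 0, -0.6, 0.2, 0, 0, -0.0644, 0, 0, 0, 0.2, 0, 0, -0.0644, 0, 0, 0, 0.2, 0, 0, -0.0644, 0, 0, 0, 0.2, 0, 0, -0.0644, 0, 0, 0, 0.2, 0, 0, -0.0644, 0, 0, 0, 0.2, 0, 0, -0.0644, 0, 0, 0, 0.2, 0, 0, -0.0644, 0, 0, 0, 0.2, 0, 0, -0.0644, 0, 0, 0, 0.2, 0, 0, -0.0644, 0, 0, 0, 0.2, 0, 0, 0, 0, 0, 0, 0.2],
)

```text
t: 41.3
tool_pos: [0.6159, -0.103, 0.1196]
tcp_rot: [0.094, 0.996, -0.0, 0.0]
contact_force: [-0.1, 0.4, -1.7]
finger_gap: 0.293
finger_force: 25.0
```

Call:
send_rows(
  targets=[0, 0, 0, 0.571, 0.773, 0, 0.2, 0, 0, 0, 0.571, 0.773, 0, 0.2, 0, 0, 0, 0.571, 0.773, 0, 0.2, 0, 0, 0, 0.571, 0.773, 0, 0.2, 0, 0, 0, 0.571, 0.773, 0, 0.2, 0, 0, 0, 0.571, 0.773, 0, 0.2, 0, 0, 0, 0.571, 0.773, 0, 0.2, 0, 0, 0, 0.571, 0.773, 0, 0.2, 0, 0, 0, 0.571, 0.773, 0, 0.2, 0, 0, 0, 0.571, 0.773, 0, 0.2, 0, 0, 0, 0.571, 0.773, 0, 0.2, 0, 0, 0, 0.571, 0.773, 0, 0.2, 0, 0, 0, 0, 0, 0, 0.2, 0, 0, 0, 0, 0, 0, 0.2],
)

```text
t: 42.7
tool_pos: [0.4919, 0.1574, 0.1195]
tcp_rot: [0.096, 0.995, 0.0, 0.0]
contact_force: [0.8, -1.1, -1.0]
finger_gap: 0.295
finger_force: 25.0
```

```bash
python3 - <<'E'
from h import *
go(.4925,.1575,.0165,np.radians(169)); 
_,im=look("w10"); h=cv2.cvtColor(np.ascontiguousarray(im),cv2.COLOR_BGR2HSV)
m=cv2.inRange(h,(20,130,90),(32,255,255)); m[:, :250]=0; m[:,380:]=0; m[262:]=0
ys,xs=np.nonzero(m); print(ys.min(), [ (r,xs[ys==r].min(),xs[ys==r].max()) for r in range(ys.min()+3,260,25) if (ys==r).any()])
E
```

```text
t 42.7 at [0.4919 0.1574 0.1195] turn units [ 0.  0. -0.] shift before turn [-0.02  0.01  4.12] after turn [-0.02  0.01  4.12]
210 [(213, np.int64(281), np.int64(281)), (238, np.int64(282), np.int64(282))]
```

Call:
send_rows(
  targets=[0, 0, 0, 0, 0, 0.5, 0.2, 0, 0, 0, 0, 0, 0.9, 0.2, 0, 0, 0, 0, 0, 0.9, 0.2, 0, 0, 0, 0, 0, 0.8, 0.2, 0, 0, 0, 0, 0, 0.5, 0.2, 0, 0, 0, 0, 0, 0.3, 0.2, 0, 0, 0, 0, 0, 0.1, 0.2, 0, 0, 0, 0, 0, 0, 0.2, 0, 0, 0, 0, 0, 0, 0.2],
)

```text
t: 43.65
tool_pos: [0.4923, 0.1574, 0.0198]
tcp_rot: [0.096, 0.995, 0.0, 0.0]
contact_force: [0.1, 0.6, -2.3]
finger_gap: 0.294
finger_force: 25.0
```

Call:
send_rows(
  targets=[0, 0, 0, 0, 0, 0.08, 0.2, 0, 0, 0, 0, 0, 0, 0.2, 0, 0, 0, 0, 0, 0, 0.2],
)

```text
t: 43.95
tool_pos: [0.4919, 0.1573, 0.0174]
tcp_rot: [0.095, 0.995, 0.0, 0.0]
contact_force: [0.1, -0.1, -0.8]
finger_gap: 0.297
finger_force: 25.0
```

Call:
send_rows(
  targets=[0, 0, 0, 0, 0, 0.06, 0.2, 0, 0, 0, 0, 0, 0, 0.2, 0, 0, 0, 0, 0, 0, 0.2],
)

```text
t: 44.25
tool_pos: [0.4923, 0.1573, 0.0166]
tcp_rot: [0.095, 0.995, 0.0, 0.0]
contact_force: [-4.6, -2.5, 18.4]
finger_gap: 0.294
finger_force: 24.9
```

Call:
send_rows(
  targets=[0, 0, 0, 0, 0, 0.05, 0.2, 0, 0, 0, 0, 0, 0, 0.2, 0, 0, 0, 0, 0, 0, 0.2],
)

```text
t: 44.55
tool_pos: [0.4926, 0.1573, 0.0157]
tcp_rot: [0.095, 0.995, 0.0, 0.0]
contact_force: [-4.7, -5.7, 24.4]
finger_gap: 0.295
finger_force: 24.9
```

Call:
send_rows(
  targets=[0, 0, 0, 0, 0, 0, 0.45, 0, 0, 0, 0, 0, 0, 0.45, 0, 0, 0, 0, 0, 0, 0.45, 0, 0, 0, 0, 0, -0.4, 0.45, 0, 0, 0, 0, 0, -1, 0.45, 0, 0, 0, 0, 0, -1, 0.45, 0, 0, 0, 0, 0, -1, 0.45, 0, 0, 0, 0, 0, -1, 0.45, 0, 0, 0, 0, 0.5, -1, 0.45, 0, 0, 0, -0.5, 0.5, -1, 0.45, 0, 0, 0, -0.7, 0.5, -1, 0.45, 0, 0, 0, -0.7, 0.5, -1, 0.45, 0, 0, 0, -0.7, 0.5, -1, 0.45, 0, 0, 0, -0.7, 0.5, -1, 0.45, 0, 0, 0, -0.7, 0.5, -1, 0.45, 0, 0, 0, 0, 0, 0, 0.45, 0, 0, 0, 0, 0, 0, 0.45],
)

```text
t: 46.25
tool_pos: [0.6064, 0.2241, 0.2998]
tcp_rot: [0.095, 0.995, 0.0, 0.0]
contact_force: [-0.3, 0.8, -1.4]
finger_gap: 0.452
finger_force: 0.0
```

```bash
python3 - <<'E'
from h import *
np.set_printoptions(precision=4,suppress=True)
s,im=look("w11"); h=cv2.cvtColor(np.ascontiguousarray(im),cv2.COLOR_BGR2HSV); print(s["tool_pos"],s["contact_force"],s["t"])
m1=cv2.inRange(h,(0,150,50),(5,255,255))|cv2.inRange(h,(175,150,50),(180,255,255)); m2=cv2.inRange(h,(20,170,60),(28,255,255))
for n,m,z in [("red",m1,.0275),("yellow",m2,.025)]:
    k,l,S,C=cv2.connectedComponentsWithStats(m)
    for i in range(1,k):
        if S[i,4]>150:
            (c,wh,a)=cv2.minAreaRect(np.argwhere(l==i)[:,::-1].astype(np.float32)); b=cv2.boxPoints((c,wh,a))
            w=ray("wrist",b,[z]*4,s)[:,:2]; print(n,S[i],b.round(0).tolist(),w.tolist(),w.mean(0))
E
```

```text
[0.6064 0.2241 0.2998] [-0.263   0.7512 -1.382 ] 46.25
```

```bash
python3 - <<'E'
from h import *
np.set_printoptions(precision=4,suppress=True)
s=old("w11"); h=cv2.cvtColor(cv2.imread("pics/w11.png"),cv2.COLOR_BGR2HSV)
m1=cv2.inRange(h,(0,110,40),(6,255,255))|cv2.inRange(h,(172,110,40),(180,255,255)); m2=cv2.inRange(h,(19,140,50),(32,255,255))
a=np.radians(169);u=np.array([np.cos(a),np.sin(a)])
for n,m,z in [("red",m1,.0275),("yellow",m2,.025)]:
    k,l,S,C=cv2.connectedComponentsWithStats(m)
    for i in range(1,k):
        if S[i,4]>100:
            b=cv2.boxPoints(cv2.minAreaRect(np.argwhere(l==i)[:,::-1].astype(np.float32)))
            w=ray("wrist",b,[z]*4,s)[:,:2]; e=np.diff(w,axis=0)
            print(n,S[i],"centre",w.mean(0),"sides",np.linalg.norm(e[:2],axis=1),"angles",np.degrees(np.arctan2(e[:2,1],e[:2,0])),"end along u",(w@u).max())
for nm,x,y in [("chisel",.4923,.1573),("driver",.5074,.233)]: print(nm,np.array([x,y])@u)
E
```

```text
red [ 292   48   28  102 2082] centre [0.498  0.2353] sides [0.0279 0.1018] angles [ 79.0294 -10.8181] end along u -0.3929996474539766
red [545 354  48  29 657] centre [0.8827 0.5009] sides [0.0373 0.0598] angles [166.6753  66.0231] end along u -0.7454794595538027
red [559 380  31  23 441] centre [0.9156 0.508 ] sides [0.0383 0.0332] angles [85.071   3.3858] end along u -0.7837207865455517
chisel -0.45324080743855444
driver -0.45361913695860967
```

```bash
python3 - <<'E'
from h import *
np.set_printoptions(precision=4,suppress=True)
s=old("w11"); im=cv2.imread("pics/w11.png"); h=cv2.cvtColor(im,cv2.COLOR_BGR2HSV)
print(h[100,180:320:6].tolist())
a=np.radians(169);u=np.array([np.cos(a),np.sin(a)])
m=cv2.inRange(h,(19,110,40),(34,255,255)); k,l,S,C=cv2.connectedComponentsWithStats(m)
for i in range(1,k):
    if S[i,4]>300:
        b=cv2.boxPoints(cv2.minAreaRect(np.argwhere(l==i)[:,::-1].astype(np.float32))); w=ray("wrist",b,[.025]*4,s)[:,:2]; e=np.diff(w,axis=0)
        print(S[i],w.mean(0),np.linalg.norm(e[:2],axis=1),np.degrees(np.arctan2(e[:2,1],e[:2,0])),(w@u).max())
E
```

```text
[[22, 16, 174], [0, 0, 223], [14, 104, 196], [14, 94, 100], [110, 17, 182], [114, 15, 175], [114, 14, 179], [22, 109, 204], [23, 106, 227], [23, 100, 239], [23, 106, 223], [21, 115, 137], [114, 14, 182], [114, 14, 183], [114, 14, 178], [0, 8, 162], [115, 15, 181], [118, 17, 184], [117, 15, 184], [2, 118, 156], [1, 118, 195], [0, 115, 202], [1, 111, 196], [1, 121, 145]]
[237  45  10 106 496] [0.4841 0.17  ] [0.0078 0.1064] [ 81.5672 -10.5267] -0.38934110614989725
[ 361   74   44   80 1154] [0.528  0.3141] [0.0821 0.0443] [169.5648  77.9856] -0.41685599772402787
[ 431  380  133   23 1394] [0.897  0.4099] [0.033  0.1706] [173.2989  79.0455] -0.7857144198773037
[158 386  67  17 603] [0.8255 0.0172] [0.0242 0.0857] [163.2706  79.0459] -0.7949434685819381
```

```bash
python3 -c "
from workcell import manip
print(manip.hand_in())"
```

```text
the job is handed in; nothing more can be done
None
```

The narrow chisel, short screwdriver, tape measure and block plane were each lowered onto the felt in their own recess and released, the wide chisel and long screwdriver were not touched, and the job was handed in at about 46 s; no verdict came back.

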